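# Show the upper study model to the magnifier

## Robot

A 6-joint arm with a two-finger parallel gripper is mounted at the origin on the work surface. World frame = base frame: x ahead of the robot, y to its left, z up, the work surface at z = 0. Lengths are in m, angles in rad, forces in N, time in s.
With the tool pointing down it reaches from about 0.25 to 0.725 m from the base axis. Payload 4 kg.
Tool frame: the origin (TCP) lies midway between the tips of the shut fingers; the grasp point (between the pads) lies 19 mm behind it; z points along the fingers, y is the line along which they close (so a half turn about z gives the same grasp; the last joint's range is limited). The gripper opens to 85 mm and grips with 20 to 120 N. Pads are 22 mm wide; open, the fingers measure 114 mm over their backs; the gripper's body (76 mm by 85 mm) begins 54 mm behind the grasp point. The pads swing forward as they close: fully open they stand 13 mm farther back than shut.
Start: joints at [-1.311, 0.241, 0.005, 1.335, 0, 1.571], TCP at [0.128, -0.483, 0.231] pointing down, gripper open.
Joint ranges: [-2.72, 2.72], [-1.05, 1.87], [-1.09, 1.28], [-1.99, 2.15], [-1.42, 1.44], [-3.14, 3.14]. Speed limits (rad/s): [2.79, 2.79, 3.14, 3.14, 3.14, 3.14].

## Interface

Orientations are given as a unit quaternion [x, y, z, w].
In Python, from workcell import get_obs, imaging, workorder gives the robot as it stands.
- The arm moves only by the tool drive_effector, called as name(argument=value, ...), one argument or row to a line, values as JSON. Schema: {"type":"object","properties":{"steps":{"type":"string"},"only":{"type":"string"},"quiet":{"type":"boolean"},"lines":{"type":"string"}},"required":["steps"],"additionalProperties":false}. steps is a string of 1 to 10 rows, one to a line, with the numbers parted by spaces; each row has 7 numbers: a rotation vector rx, ry, rz in fractions of the full range, 1 being 4 rad, then dx, dy, dz in fractions of the full range, 1 being 1 m, then the finger opening in m; each row is the pose to reach, as a shift and turn from the pose commanded when the call began, along the tool's axes at that moment; what a row does not reach only later rows make up. A row lasts 1/8 s, in which the tool goes at most 0.0625 m and 0.188 rad, less where a joint would pass 70% of its speed; a pose out of reach is approached as far as the arm can. The fingers move at their own pace and stop on an object; the grip force is fixed at half the most. Time passes only in rows, so rows that do not move let the fingers close. The tool returns the time, the measured TCP pose, the force, the opening and the grip force at its end. only (a regular expression) keeps the lines of the reply that match it, lines (a string "A,B") keeps lines A to B, and quiet returns only ok. Input that does not fit is refused with a message, and nothing moves.
- get_obs(): the state, without advancing time (a new reading comes with each control period).
- imaging.camera(name): name is "side" or "top"; returns (picture, depth): 480x640x3 uint8, red, green, blue; 480x640 float32, m along the optical axis (not along the pixel's ray), 0 where there is no reading.
- imaging.calibration(name): a dict with "mtx" (3x3 intrinsics, pixels), "R" (3x3) and "t" (3): a world point X has camera coordinates R X + t. Camera axes: x right, y down, z forward; pixel columns grow to the right and rows downward; lengths in m; the calibration is good to about 2 mm. A picture is of the moment at which its call begins. calibration takes no time and is no camera call.
- workorder.job_done(): hands the job in; it is judged then, once.
The state is a dict: "clock": time; "joint_pos": joint angles; "joint_vel": joint speeds; "tau": joint torques, N m; "eef_pos": TCP position; "tool_rot": TCP orientation; "ft_force": force on the tool from outside, world axes, zero at the start; "ft_torque": the same for the moment, N m; "grip_width": finger opening in m; "grasp_force": force on a finger pad.
Only numpy, scipy, OpenCV 4.12 (cv2) and the standard library are available. Lean on these libraries where they do the work, as an engineer would, in place of code of your own. Each camera call takes 0.05 s, during which the arm holds its last target. There are 200 camera calls.

## Task

Two pairs of cream stone study models stand on the counter, each an upper jaw resting teeth-down on its lower jaw. Lift the upper jaw of the larger pair off its lower and hold it up in the air on the robot's side of the upright magnifying lens, base up, front teeth towards the glass, 100 mm from it and centred on it, with the front tipped up 30 degrees from level so that a colleague looking through the lens sees the biting edges. Finish while still holding it there, still and not let go, and leave the lower jaw, the magnifier and everything else where they are.

Things in the scene. Friction and masses are not known exactly. Their poses are not given: they have to be found in the camera images.
- large_upper: Cream stone upper jaw, 58 mm wide (y), 61 long (x), 34 high (z), 0.15 kg, teeth down, loose on large_lower; top 68 mm above the counter. Origin: middle of the biting plane (underside); x to the front teeth, y to its left, z teeth to base. Base z 18 to 34 mm: parallel sides y = +-29 mm from x = -28 to +14 mm (grip these from above), front pointed, x = +33 mm. Teeth and gums within y = +-27 mm.
- large_upper_front (a point): tips of the middle front teeth of large_upper: 26 mm ahead (+x) of its origin on the biting plane (z = 0); axes as the body's
- large_upper_rear (a point): midway between the rearmost teeth of large_upper: 24 mm behind (-x) its origin on the biting plane; axes as the body's
- large_lower: Cream stone lower jaw, 58 mm wide, 61 mm long, 34 mm high, rounded front, standing base down, teeth up, under large_upper with no interlock, loose; leave it standing. Origin under its base; x to the front teeth, z up.
- small_upper: Child's upper jaw, same look as large_upper at 0.76 of its size (44 mm wide, 46 long, 26 high), teeth down on small_lower; leave alone. Origin in the middle of its biting plane, x to the front, z up.
- small_lower: Child's lower jaw, same look as large_lower at 0.76 of its size (44 mm wide, 26 mm high), under small_upper; leave alone. Origin under its base, x to the front, z up.
- lens_center (a point): Centre of the magnifier's round glass (5 mm thick, 134 mm across, in a white ring 160 mm across, 22 mm deep), standing upright, centre 0.23 to 0.28 m above the counter. x: level, through the glass along the lens axis, from the robot's side to the colleague's; y: level across the glass; z up. The front teeth belong at x = -0.100 m, y = z = 0 in this frame.
- magnifier: The lens head: white ring, glass, short stem; origin at its pivot, 108 mm below lens_center, same axes. It stands on a white two-link swing arm (links 0.05 to 0.17 m above the counter) from a clamp on the counter's far edge at the robot's right. Joints stiff but give when pushed: do not touch.
- band_pusher: band pusher lying flat, black handle 95 x 13 x 13 mm and a thin steel shaft, 150 mm overall along x; leave alone
- cutters: pair of steel distal end cutters lying flat, 150 x 50 x 12 mm, jaws to +x; leave alone
- bite_block: green silicone bite block, 42 x 22 x 19 mm; leave alone
- steel_dish: small steel dish, 60 mm across, 22 mm high, mouth up; leave alone
- jar: small amber jar with white cap, 38 mm across, 50 mm high; leave alone
Things that resemble listed ones, but are neither listed nor needed, are in the scene too. Leave any blue or red look-alike of the large_upper alone.

How it is judged:
On the way:
1. the larger upper jaw is lifted clear of its lower, which stays standing (height (world z) of large_upper above 0.075 m and contact force between large_upper and large_lower below 0.1 N and contact force between the fingers and large_upper above 1 N), for 0.1 s.
At the end, for the whole second after the job is handed in: Larger upper jaw held still in the fingers only; front teeth 75-125 mm before the glass, within 20 mm of its centre sideways and in height; base up, front to the lens, tipped up 20-40 deg, not rolled or turned over 12 deg; all else within 20 mm of its start (lens 15 mm), jaws not tipped (x of large_upper_front in the frame of lens_center between -0.125 and -0.075 m and y of large_upper_front in the frame of lens_center between -0.02 and 0.02 m and z of large_upper_front in the frame of lens_center between -0.02 and 0.02 m and x of large_upper_rear in the frame of lens_center below -0.12 m and z of large_upper_rear in the frame of lens_center below 0 m and angle between large_upper's own z axis and vertical between 0.349 and 0.698 rad and angle between the y axis of large_upper and the y axis of lens_center, either way round below 0.21 rad and contact force between the fingers and large_upper above 1 N and contact force between large_upper and large_lower below 0.1 N and contact force between large_upper and magnifier below 0.1 N and linear speed of large_upper below 0.03 m/s and angular speed of large_upper below 0.2 rad/s and distance of each of large_lower, small_lower, small_upper, band_pusher, cutters, bite_block, steel_dish, jar from where it was at the start of the episode below 0.02 m and distance of lens_center from where it was at the start of the episode below 0.015 m and angle between each of large_lower, small_upper's own z axis and vertical below 0.1 rad); the arm keeps its last pose, push and grip.
It fails at once if a bystander or the lower jaw was moved by more than 30 mm (distance of any of large_lower, small_lower, small_upper, band_pusher, cutters, bite_block, steel_dish, jar from where it was at the start of the episode above 0.03 m).
It fails at once if the magnifier was pushed by more than 20 mm (distance of lens_center from where it was at the start of the episode above 0.02 m).
It also fails if it takes over 35 s, if anything falls off the work surface, if the arm or the gripper's body presses on something with over 40 N, if the wrist force passes 120 N, or if a joint passes its speed limit or range.

## Working session

There is one attempt and no reset: what is moved stays moved. The work goes in short steps, Python scripts to look and compute and a tool call to move; the robot and the scene stay as the last step left them, time stands still between calls to the robot, and variables do not carry over. Pictures are saved under pics/ and viewed, at most 10 in all, crops included, and the job is handed in when it is done.

```bash
mkdir -p pics
```

Create h.py:
```python
import numpy as np, cv2
from workcell import get_obs, imaging, workorder
def cam(n):
    p,d=imaging.camera(n); c=imaging.calibration(n)
    np.savez('%s.npz'%n,p=p,d=d,**{k:np.array(c[k]) for k in('mtx','R','t')}); return p,d,c
def pts(z):
    K,R,t,d=z['mtx'],z['R'],z['t'],z['d']
    v,u=np.mgrid[:480,:640]
    c=np.stack([(u-K[0,2])/K[0,0]*d,(v-K[1,2])/K[1,1]*d,d],-1)
    return (c-t)@R
```

Run:
```python
from h import *
for n in('top','side'):
    p,d,c=cam(n); cv2.imwrite(f'pics/{n}0.png',p[...,::-1]); print(n,c, (d>0).mean())
o=get_obs();print({k:np.round(v,3) for k,v in o.items()})
```

```text
top {'mtx': array([[476.51866355,   0.        , 316.10261014],
       [  0.        , 476.51866355, 240.84824739],
       [  0.        ,   0.        ,   1.        ]]), 'R': array([[ 3.27720307e-03, -9.99762303e-01, -2.15545170e-02],
       [-9.86435466e-01,  3.05481221e-04, -1.64149257e-01],
       [ 1.64116823e-01,  2.18000905e-02, -9.86199992e-01]]), 't': array([0.00651309, 0.55748201, 1.06797733])} 0.9961946614583334
side {'mtx': array([[466.30686606,   0.        , 317.04089679],
       [  0.        , 466.30686606, 237.22220393],
       [  0.        ,   0.        ,   1.        ]]), 'R': array([[ 0.99916503, -0.04075599,  0.00286231],
       [-0.02070562, -0.56551778, -0.82447615],
       [ 0.03522103,  0.82372847, -0.56588946]]), 't': array([-0.54463055,  0.13819684,  1.20346393])} 0.996240234375
{'clock': np.float64(0.1), 'joint_pos': array([-1.311,  0.241,  0.004,  1.335, -0.   ,  1.571]), 'joint_vel': array([-0.002, -0.002,  0.003, -0.001, -0.   , -0.001]), 'tau': array([-1.0000e-03, -3.7314e+01,  2.5301e+01,  1.1000e-02,  0.0000e+00,
       -0.0000e+00]), 'eef_pos': array([ 0.128, -0.483,  0.23 ]), 'tool_rot': array([ 0.992,  0.13 , -0.   , -0.001]), 'ft_force': array([-0.282,  0.751,  0.757]), 'ft_torque': array([-0.014, -0.044, -0.054]), 'grasp_force': np.float64(0.0), 'grip_width': np.float64(0.086)}
```

View pics/top0.png

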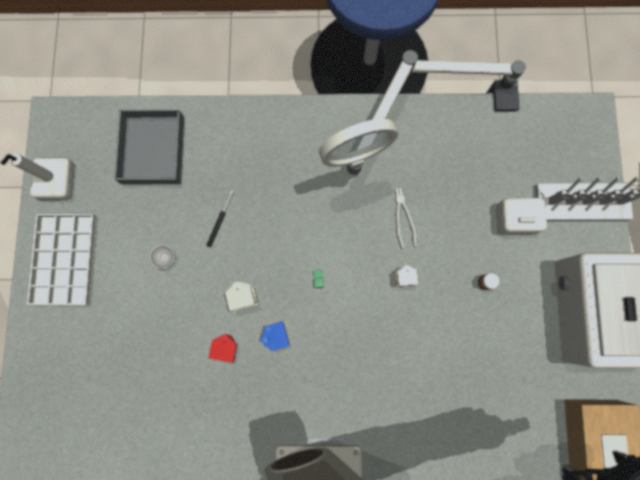

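View pics/side0.png

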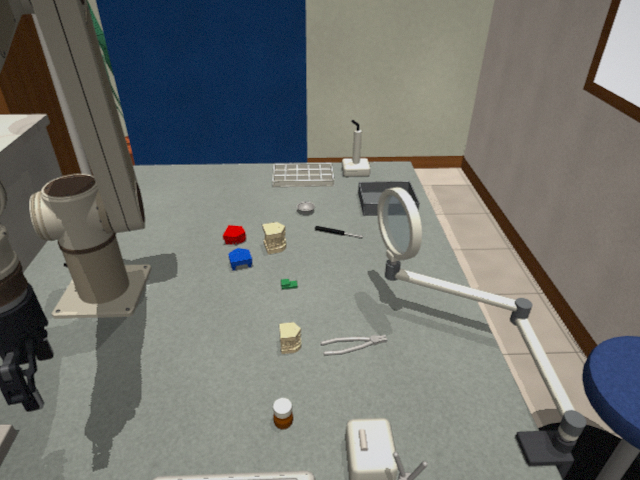

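The top view shows these candidates:
- Cream stacks at (240,296) and (406,276). The left one looks larger.
- A red look-alike at (223,349) and a blue one at (275,336).

The magnifier ring is at (359,142) in the top view and (400,222) in the side view. Next I'll measure them and take one close crop.

Create meas.py:
```python
from h import *
for n,boxes in (('top',{'L':(215,270,275,322),'S':(385,255,425,295)}),('side',{'L':(255,215,295,257),'S':(270,315,308,357)})):
    z=np.load(n+'.npz'); P=pts(z)
    for k,(a,b,c,e) in boxes.items():
        Q=P[b:e,a:c].reshape(-1,3); h=Q[:,2]
        top=Q[h>np.percentile(h[h>0.02],90)-0.006] if (h>0.02).any() else Q
        zt=np.median(top[:,2]); m=((abs(P[...,2]-zt)<0.006)); M=np.zeros((480,640),np.uint8); M[b:e,a:c]=m[b:e,a:c]
        X=P[M>0]; r=cv2.minAreaRect((X[:,:2]*1000).astype(np.float32))
        print(n,k,'ztop',round(zt,4),'cen',X.mean(0).round(4),'rect mm',r, len(X))
        # contour via ray to plane zt
        cn=max(cv2.findContours(M,0,1)[0],key=cv2.contourArea)
        ap=cv2.approxPolyDP(cn,2.0,True)[:,0].astype(float)
        K,R,t=z['mtx'],z['R'],z['t']; o=-R.T@t
        d=np.c_[(ap-[K[0,2],K[1,2]])/[K[0,0],K[1,1]],np.ones(len(ap))]@R
        print((o+d*((zt-o[2])/d[:,2])[:,None])[:,:2].round(4).tolist())
z=np.load('top.npz');s=np.load('side.npz')
A=cv2.resize(z['p'][260:370,190:300],(440,440),interpolation=2);B=cv2.resize(s['p'][205:265,225:305],(400,300),interpolation=2);C=cv2.resize(s['p'][180:280,370:430],(180,300))
im=np.zeros((600,800,3),np.uint8);im[:440,:440]=A;im[:300,440:440+360]=B[:,:360];im[300:,440:620]=C
cv2.imwrite('pics/crop1.png',im[...,::-1])
# ring
for n,(a,b,c,e) in (('top',(315,110,405,180)),('side',(370,180,430,262))):
    z=np.load(n+'.npz');P=pts(z); Q=P[b:e,a:c].reshape(-1,3); col=z['p'][b:e,a:c].reshape(-1,3).astype(int)
    m=(Q[:,2]>0.14)&(Q[:,2]<0.4)
    X=Q[m]; print(n,len(X),X.min(0).round(3),X.max(0).round(3),X.mean(0).round(3)); w,V=np.linalg.eigh(np.cov(X.T)); print(np.sqrt(w).round(4),V.T.round(3))
```

```bash
python3 meas.py
```

```text
top L ztop 0.0678 cen [0.4283 0.1795 0.0675] rect mm ((432.44647216796875, 180.96775817871094), (59.98354721069336, 58.58144760131836), 15.446593284606934) 593
[[0.4503, 0.1562], [0.4616, 0.1883], [0.4435, 0.2059], [0.4299, 0.21], [0.3964, 0.1998], [0.4122, 0.1461]]
top S ztop 0.051 cen [ 0.4762 -0.2028  0.0507] rect mm ((478.703857421875, -202.65078735351562), (44.723670959472656, 44.16211700439453), 5.4237236976623535) 332
[[0.4865, -0.181], [0.4567, -0.1825], [0.459, -0.2258], [0.4911, -0.2223], [0.5003, -0.1974]]
side L ztop 0.0667 cen [0.4282 0.1747 0.0666] rect mm ((431.168212890625, 179.24183654785156), (61.42197799682617, 65.03685760498047), 13.985154151916504) 243
[[0.4606, 0.1871], [0.4371, 0.2092], [0.3971, 0.1999], [0.4116, 0.138], [0.4501, 0.1465]]
side S ztop 0.0507 cen [ 0.4754 -0.2081  0.0504] rect mm ((476.9565734863281, -205.0869598388672), (44.49711990356445, 48.79529571533203), 7.907834053039551) 298
[[0.4549, -0.1872], [0.4581, -0.2321], [0.486, -0.2332], [0.4991, -0.2102], [0.486, -0.1853]]
top 2513 [ 0.685 -0.158  0.148] [ 0.753 -0.002  0.324] [ 0.716 -0.079  0.256]
[0.0052 0.0409 0.0502] [[ 0.95   0.311 -0.037]
 [-0.313  0.935 -0.165]
 [-0.017  0.168  0.986]]
side 2587 [ 0.684 -0.162  0.14 ] [ 0.754 -0.012  0.324] [ 0.718 -0.092  0.247]
[0.005  0.0416 0.0473] [[ 0.941  0.336 -0.021]
 [-0.241  0.716  0.655]
 [ 0.236 -0.611  0.756]]
```

View pics/crop1.png

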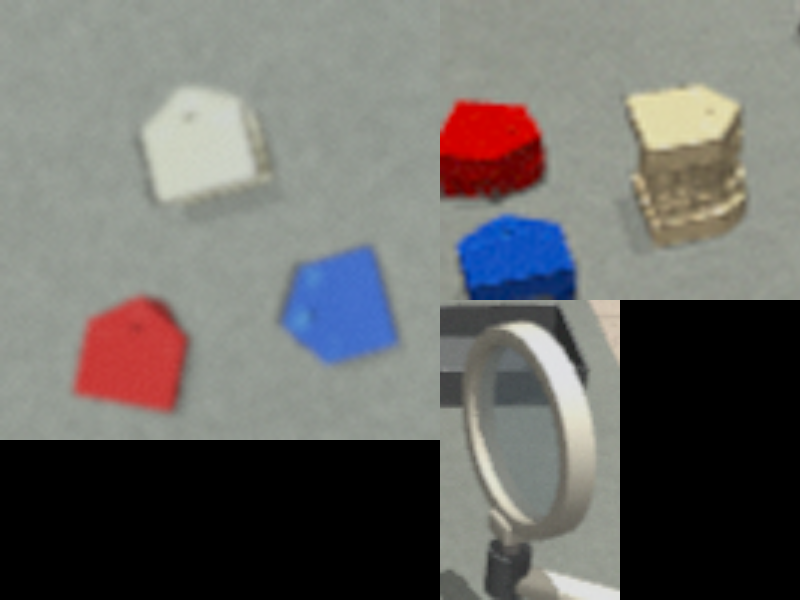

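The crop shows the larger cream stack at top-view (240,296), alone and unlike the red and blue decoys. Its top is at 68 mm, it is 58.6 x 60 mm in plan, and its point faces away from the robot at a heading of about 15°. The small stack measures 44 mm with its top at 51 mm, so the larger one is my choice. Next I'll refine the lens position and work out the moves.

Add to h.py:
```python
from scipy.spatial.transform import Rotation as Rn
def go(p,Rw):
    o=get_obs(); R0=Rn.from_quat(o['tool_rot'])
    print('d',(R0.inv().apply(np.array(p)-o['eef_pos'])).round(4),'rv',(R0.inv()*Rn.from_matrix(Rw)).as_rotvec().round(4),'R0',R0.as_matrix().round(3).tolist(),'at',o['eef_pos'].round(4))
def toolR(head,tilt=0):
    n=np.array([np.cos(head),np.sin(head),0]);z=np.array([0,0,1.])
    x=np.cos(tilt)*n+np.sin(tilt)*z; zt=np.sin(tilt)*n-np.cos(tilt)*z
    return np.c_[x,np.cross(zt,x),zt]
```

Create lens.py:
```python
from h import *
c0=np.array([.719,-.081,.244]);rays=[]
for n in('top','side'):
    z=np.load(n+'.npz');P=pts(z);D=np.linalg.norm(P-c0,axis=2)
    X=P[D<0.055]; w,V=np.linalg.eigh(np.cov(X.T)); nn=V[:,0]*np.sign(V[0,0])
    print(n,'glass pts',len(X),X.mean(0).round(4),'n',nn.round(3),np.degrees(np.arctan2(nn[1],nn[0])).round(2),w[0]**.5)
    m=((D<0.09)&(P[...,2]>0.155)).astype(np.uint8); cn=max(cv2.findContours(m,0,1)[0],key=cv2.contourArea)
    e=cv2.fitEllipse(cn); print(e)
    d=np.r_[(np.array(e[0])-z['mtx'][:2,2])/z['mtx'][0,0],1]@z['R']; rays.append((-z['R'].T@z['t'],d/np.linalg.norm(d)))
    Y=P[(D<.1)&(D>.055)&(P[...,2]>.16)]; print('ring minmax',np.percentile(Y,1,0).round(4),np.percentile(Y,99,0).round(4))
A=sum(np.eye(3)-np.outer(d,d) for _,d in rays);b=sum((np.eye(3)-np.outer(d,d))@o for o,d in rays)
c=np.linalg.solve(A,b);print('center',c.round(4),[np.linalg.norm(np.cross(c-o,d)).round(4) for o,d in rays])
go([.430,.179,.15],toolR(np.radians(14.7)))
```

```bash
python3 lens.py
```

```text
top glass pts 666 [ 0.719  -0.082   0.2404] n [0.948 0.317 0.001] 18.51 0.0005274778710819068
((358.35430908203125, 142.3473358154297), (36.746734619140625, 84.4751968383789), 68.0932846069336)
ring minmax [ 0.6871 -0.1535  0.1659] [ 0.7452 -0.0063  0.3228]
side glass pts 885 [ 0.7171 -0.0822  0.2441] n [ 0.948  0.317 -0.   ] 18.47 0.0008459131041433615
((399.4273376464844, 224.0535125732422), (41.934844970703125, 75.91543579101562), 169.56298828125)
ring minmax [ 0.6859 -0.1599  0.1651] [ 0.7518 -0.0166  0.3213]
center [ 0.7233 -0.0804  0.24  ] [np.float64(0.0006), np.float64(0.0006)]
d [ 0.4616 -0.5618  0.0815] rv [-0.0019  0.      0.0033] R0 [[0.966, 0.257, -0.0], [0.257, -0.966, 0.002], [-0.0, -0.002, -1.0]] at [ 0.1283 -0.4827  0.2305]
```

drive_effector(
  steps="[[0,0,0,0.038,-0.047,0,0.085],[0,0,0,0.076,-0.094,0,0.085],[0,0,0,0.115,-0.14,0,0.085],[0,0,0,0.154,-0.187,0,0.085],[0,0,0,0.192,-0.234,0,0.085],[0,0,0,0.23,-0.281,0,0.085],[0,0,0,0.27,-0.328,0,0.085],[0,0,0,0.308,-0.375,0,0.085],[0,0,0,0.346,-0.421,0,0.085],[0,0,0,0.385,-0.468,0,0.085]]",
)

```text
refused: steps: the value is not of type 'string' (schema: type "string"). Nothing was moved.
```

Refused on format, not on reach. It needs rows one to a line, with the numbers parted by spaces.

drive_effector(
  steps="0 0 0 0.038 -0.047 0 0.085\n0 0 0 0.076 -0.094 0 0.085\n0 0 0 0.115 -0.14 0 0.085\n0 0 0 0.154 -0.187 0 0.085\n0 0 0 0.192 -0.234 0 0.085\n0 0 0 0.23 -0.281 0 0.085\n0 0 0 0.27 -0.328 0 0.085\n0 0 0 0.308 -0.375 0 0.085\n0 0 0 0.346 -0.421 0 0.085\n0 0 0 0.385 -0.468 0 0.085",
)

```text
clock: 1.35
eef_pos: [0.3806, 0.07, 0.2312]
tool_rot: [0.992, 0.13, 0.0, 0.0]
ft_force: [1.2, -1.5, 0.4]
grip_width: 0.0848
grasp_force: 0.0
```

Run:
```python
from h import *
go([.430,.1795,.10],toolR(np.radians(14.7)))
```

```text
d [ 0.0759 -0.0932  0.1312] rv [ 0.0005 -0.0003  0.0038] R0 [[0.966, 0.257, 0.0], [0.257, -0.966, -0.0], [0.0, 0.0, -1.0]] at [0.3806 0.07   0.2312]
```

drive_effector(
  steps="0 0 0 0.038 -0.047 0.01 0.085\n0 0 0 0.076 -0.093 0.02 0.085\n0 0 0 0.076 -0.093 0.075 0.085\n0 0 0 0.076 -0.093 0.12 0.085\n0 0 0 0.076 -0.093 0.131 0.085",
)

```text
clock: 1.98
eef_pos: [0.4366, 0.1448, 0.0971]
tool_rot: [0.988, 0.151, -0.006, -0.013]
ft_force: [-0.6, -0.7, -0.2]
grip_width: 0.085
grasp_force: 0.0
```

Run:
```python
from h import *
for n in('top','side'): cam(n)
t,s=np.load('top.npz')['p'],np.load('side.npz')['p']
im=np.hstack([cv2.resize(t[230:360,170:320],(450,390)),cv2.resize(s[165:275,215:315],(350,390))]);cv2.imwrite('pics/pre.png',im[...,::-1])
go([.430,.1795,.037],toolR(np.radians(14.7)))
```

```text
d [ 0.002  -0.0336  0.0635] rv [-0.0266  0.0041  0.0465] R0 [[0.954, 0.298, -0.011], [0.299, -0.954, 0.024], [-0.003, -0.027, -1.0]] at [0.4389 0.1453 0.0996]
```

View pics/pre.png

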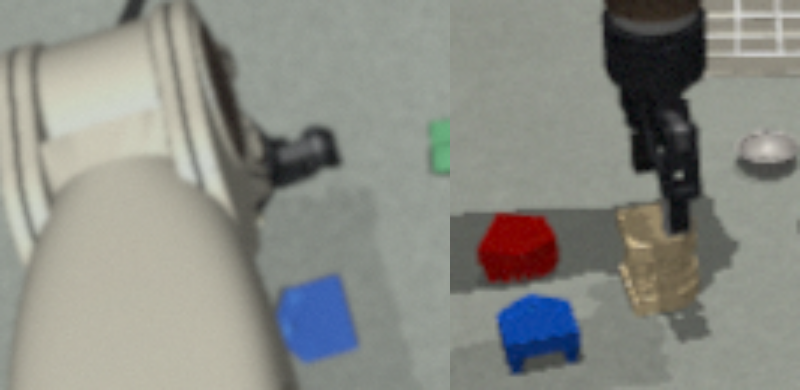

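The side view shows the gripper above the stack but about 35 mm short in y and slightly turned. Nothing is touching, and the jaws still stand at crop (660,260). I'll check the joints before going on.

drive_effector(
  steps="0 0 0 0 0 0 0.085",
)

```text
clock: 2.2
eef_pos: [0.4413, 0.1459, 0.1022]
tool_rot: [0.988, 0.151, -0.001, -0.013]
ft_force: [0.7, -0.0, -0.3]
grip_width: 0.0851
grasp_force: 0.0
```

Run:
```python
from h import *
o=get_obs();print(o['joint_pos'].round(3),o['joint_vel'].round(3),o['ft_force'].round(1))
go([.430,.1795,.10],toolR(np.radians(14.7)))
```

```text
[ 0.302  0.272 -0.311  0.985  0.027  3.141] [ 0.001 -0.012  0.008 -0.003  0.     0.001] [ 0.7 -0.  -0.3]
d [-0.0007 -0.0353  0.0031] rv [-0.0268 -0.0022  0.0464] R0 [[0.954, 0.298, -0.005], [0.298, -0.954, 0.026], [0.003, -0.027, -1.0]] at [0.4413 0.1459 0.1022]
```

Joint 6 is at its limit (3.14). I'll use the half-turn-equivalent grasp by turning −π about tool z.

Units first: turns go in shares of 4 rad. So -1.8 rad / 4 = -0.45.

drive_effector(
  steps="0 0 -0.045 0 0 -0.02 0.085\n0 0 -0.09 0 0 -0.03 0.085\n0 0 -0.135 0 0 -0.03 0.085\n0 0 -0.18 0 0 -0.03 0.085\n0 0 -0.225 0 0 -0.03 0.085\n0 0 -0.27 0 0 -0.03 0.085\n0 0 -0.315 0 0 -0.03 0.085\n0 0 -0.36 0 0 -0.03 0.085\n0 0 -0.405 0 0 -0.03 0.085\n0 0 -0.45 0 0 -0.03 0.085",
)

```text
clock: 3.45
eef_pos: [0.4416, 0.1452, 0.1328]
tool_rot: [0.494, 0.87, 0.011, -0.008]
ft_force: [-0.3, -0.4, -0.7]
grip_width: 0.0851
grasp_force: 0.0
```

Add to h.py:
```python
F=np.diag([-1,-1,1.])
```

Run:
```python
from h import *
print(get_obs()['joint_pos'].round(3))
go([.430,.1795,.10],toolR(np.radians(14.7))@F)
```

```text
[ 0.3    0.239 -0.266  1.061  0.027  1.333]
d [0.0346 0.0073 0.0337] rv [ 0.025  -0.0147 -1.2892] R0 [[-0.512, 0.859, -0.004], [0.858, 0.512, 0.027], [0.025, 0.01, -1.0]] at [0.4416 0.1452 0.1328]
```

Scaled: -1.289 rad / 4 = -0.3223.

drive_effector(
  steps="0.0008 -0.0005 -0.045 0.01 0.002 0 0.085\n0.0015 -0.001 -0.09 0.02 0.004 0 0.085\n0.0025 -0.0015 -0.135 0.0346 0.007 0 0.085\n0.0035 -0.002 -0.18 0.0346 0.0073 0 0.085\n0.0045 -0.0025 -0.225 0.0346 0.0073 0 0.085\n0.0053 -0.003 -0.27 0.0346 0.0073 0 0.085\n0.0063 -0.0037 -0.315 0.0346 0.0073 0.015 0.085\n0.0063 -0.0037 -0.3223 0.0346 0.0073 0.03 0.085\n0.0063 -0.0037 -0.3223 0.0346 0.0073 0.033 0.085",
)

```text
clock: 4.58
eef_pos: [0.4291, 0.1794, 0.0995]
tool_rot: [-0.125, 0.992, -0.0, -0.001]
ft_force: [-0.9, 0.5, -0.1]
grip_width: 0.085
grasp_force: 0.0
```

Run:
```python
from h import *
print(get_obs()['joint_pos'].round(3))
go([.430,.1795,.037],toolR(np.radians(14.7))@F)
cam('side');s=np.load('side.npz')['p']
cv2.imwrite('pics/pre2.png',cv2.resize(s[165:275,215:315],(500,550))[...,::-1])
```

```text
[ 0.396  0.28  -0.308  0.986  0.001  0.145]
d [-0.001  -0.0001  0.0625] rv [ 0.0001 -0.0029 -0.0064] R0 [[-0.969, -0.248, -0.003], [-0.248, 0.969, -0.001], [0.003, 0.0, -1.0]] at [0.4291 0.1794 0.0995]
```

View pics/pre2.png

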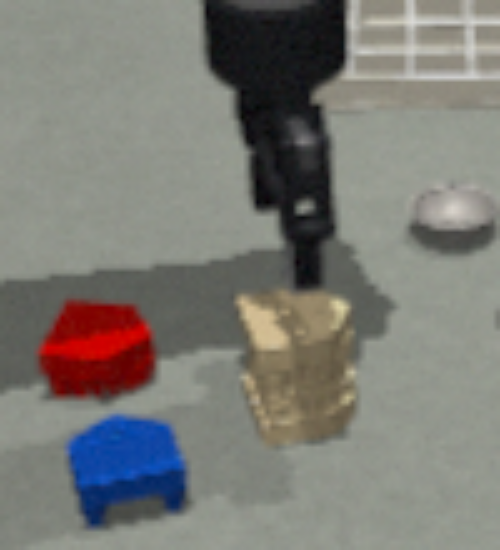

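The gripper is now centred over the stack, with the near finger at (308,265) above the jaw side at (300,300). I'll go down to TCP z of about 0.037 and close.

drive_effector(
  steps="0 0 0 -0.001 0 0.03 0.085\n0 0 0 -0.001 0 0.055 0.085\n0 0 0 -0.001 0 0.0625 0.085\n0 0 0 -0.001 0 0.0625 0.085",
)

```text
clock: 5.12
eef_pos: [0.4296, 0.1795, 0.0364]
tool_rot: [-0.125, 0.992, -0.0, -0.002]
ft_force: [-0.7, -0.2, -0.1]
grip_width: 0.0849
grasp_force: 0.0
```

drive_effector(
  steps="0 0 0 0 0 0 0.07\n0 0 0 0 0 0 0.06\n0 0 0 0 0 0 0.05\n0 0 0 0 0 0 0.045\n0 0 0 0 0 0 0.045",
)

```text
clock: 5.75
eef_pos: [0.4301, 0.1797, 0.037]
tool_rot: [-0.125, 0.992, -0.0, -0.001]
ft_force: [-0.3, -1.7, 6.1]
grip_width: 0.0571
grasp_force: 65.0
```

drive_effector(
  steps="0 0 0 0 0 -0.015 0.04\n0 0 0 0 0 -0.05 0.04\n0 0 0 0 0 -0.1 0.04\n0 0 0 0 0 -0.15 0.04\n0 0 0 0 0 -0.19 0.04\n0 0 0 0 0 -0.19 0.04\n0 0 0 0 0 -0.19 0.04",
)

```text
clock: 6.62
eef_pos: [0.4294, 0.1794, 0.2248]
tool_rot: [-0.125, 0.992, -0.001, -0.003]
ft_force: [-0.4, -0.4, -2.0]
grip_width: 0.0571
grasp_force: 64.5
```

Run:
```python
from h import *
for n in('top','side'): cam(n)
t,s=np.load('top.npz')['p'],np.load('side.npz')['p']
im=np.hstack([cv2.resize(t[230:360,170:320],(450,390)),cv2.resize(s[135:265,215:325],(330,390))]);cv2.imwrite('pics/lift.png',im[...,::-1])
```

```text
(no output)
```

View pics/lift.png

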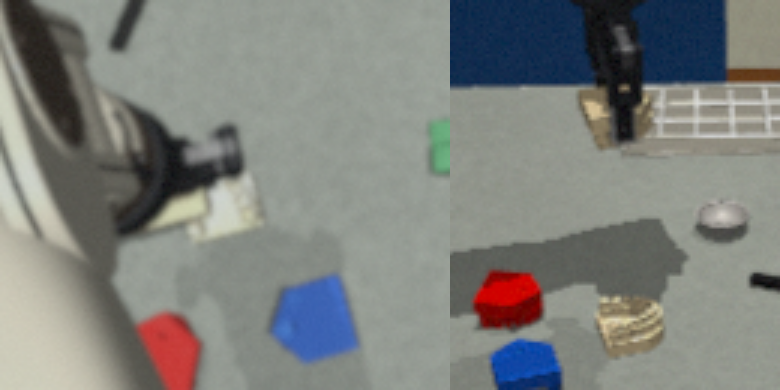

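Lifted: the lower jaw still stands at (630,322) and the upper is held level in the fingers. Now the final target.

Create fin.py:
```python
from h import *
C=np.array([.718,-.082,.243]);h=np.radians(18.5);T=toolR(h,np.radians(30))
n=np.array([np.cos(h),np.sin(h),0]); xj=T[:,0];zj=-T[:,2]
p=C-.1*n-.026*xj+.003*zj; print('tcp',p.round(4)); print(get_obs()['joint_pos'].round(3)); go(p,T@F)
```

```bash
python3 fin.py
```

```text
tcp [ 0.6004 -0.1214  0.2326]
[ 3.950e-01  1.810e-01 -9.000e-02  1.309e+00  1.000e-03  1.450e-01]
d [-0.0915 -0.3337 -0.0092] rv [-0.0193 -0.5321 -0.0703] R0 [[-0.969, -0.248, -0.008], [-0.248, 0.969, -0.003], [0.009, -0.001, -1.0]] at [0.4288 0.1791 0.2239]
```

Scaled: -0.067 rad / 4 = -0.0168.

drive_effector(
  steps="-0.0003 -0.01 -0.0013 -0.006 -0.022 -0.003 0.04\n-0.001 -0.0275 -0.0035 -0.017 -0.063 -0.008 0.04\n-0.0015 -0.045 -0.006 -0.029 -0.107 -0.012 0.04\n-0.0023 -0.0625 -0.0083 -0.042 -0.153 -0.014 0.04\n-0.003 -0.08 -0.0105 -0.054 -0.198 -0.014 0.04\n-0.0035 -0.0975 -0.013 -0.067 -0.243 -0.013 0.04\n-0.0043 -0.115 -0.0153 -0.079 -0.287 -0.011 0.04\n-0.0045 -0.1275 -0.0168 -0.087 -0.318 -0.01 0.04\n-0.0048 -0.133 -0.0175 -0.0915 -0.3337 -0.0092 0.04\n-0.0048 -0.133 -0.0175 -0.0915 -0.3337 -0.0092 0.04",
)

```text
clock: 7.98
eef_pos: [0.6008, -0.1212, 0.2328]
tool_rot: [-0.154, 0.953, 0.043, 0.256]
ft_force: [0.1, 0.5, -1.3]
grip_width: 0.0572
grasp_force: 64.5
```

```bash
python3 fin.py
```

Run:
```python
from h import *
for n in('top','side'): cam(n)
t,s=np.load('top.npz')['p'],np.load('side.npz')['p']
im=np.hstack([cv2.resize(t[100:310,220:430],(400,400)),cv2.resize(s[130:280,300:450],(400,400))]);cv2.imwrite('pics/fin.png',im[...,::-1])
```

```text
tcp [ 0.6004 -0.1214  0.2326]
[-0.356  0.163 -0.222  0.764  0.321 -0.607]
d [ 0.0004  0.     -0.0001] rv [ 0.0013  0.0008 -0.0027] R0 [[-0.822, -0.316, 0.474], [-0.272, 0.949, 0.16], [-0.501, 0.002, -0.866]] at [ 0.6008 -0.1212  0.2328]
```

View pics/fin.png

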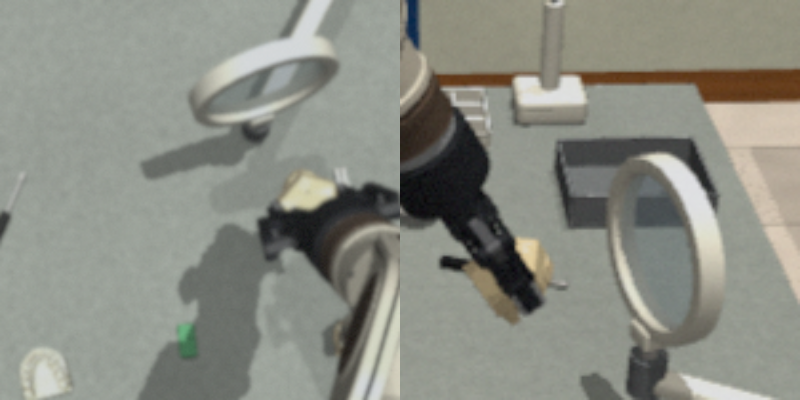

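The top view shows the jaw with its front at (308,180) pointing to the lens. The side view shows it tipped front-up at (520,280), and the lens hasn't moved. One last check is for slip in the grip, by putting the cream pixels into the predicted jaw frame.

Run:
```python
from h import *
C=np.array([.718,-.082,.243]);h=np.radians(18.5);T=toolR(h,np.radians(30));J=np.c_[T[:,0],-T[:,1],-T[:,2]]
n=np.array([np.cos(h),np.sin(h),0]);o=C-.1*n-.026*J[:,0]
for k in('top','side'):
    z=np.load(k+'.npz');P=pts(z);hsv=cv2.cvtColor(z['p'],cv2.COLOR_RGB2HSV)
    m=(np.linalg.norm(P-o,axis=2)<.07)&(hsv[...,1]>45)&(hsv[...,2]>120)&(hsv[...,0]<35)
    Q=(P[m]-o)@J*1000; print(k,len(Q),'jaw-frame mm min/max',np.percentile(Q,2,0).round(1),np.percentile(Q,98,0).round(1))
    if k=='top':
        B=Q[(Q[:,2]>26)]; c,*_=np.linalg.lstsq(np.c_[B[:,:2],np.ones(len(B))],B[:,2],rcond=None); print('base plane slopes deg',np.degrees(np.arctan(c[:2])).round(1),c[2].round(1),len(B))
    D=np.linalg.norm(P-C,axis=2);X=P[D<.05];print('glass',X.mean(0).round(4))
```

```text
top 213 jaw-frame mm min/max [  0.5 -18.9  16.2] [32.9 25.4 35.6]
base plane slopes deg [-4.5 -0.8] 33.7 170
glass [ 0.719  -0.0821  0.2417]
side 248 jaw-frame mm min/max [-27.2 -28.9  10.4] [30.9 22.5 36.3]
glass [ 0.7175 -0.0835  0.244 ]
```

The jaw lies where predicted: tip at x = 33 mm, base at 34 mm, and no more than about 4° of tilt error. The lens is unmoved, so I'm handing in.

```bash
python3 -c "
from h import *
print(np.abs(get_obs()['joint_vel']).max()); print(workorder.job_done())"
```

```text
0.01330761091680728
the job is handed in; nothing more can be done
None
```

The larger upper jaw is held still about 100 mm before the lens, centred on it and tipped front-up about 30° (my last check allows a few degrees of error); the lower jaw still stands, the lens has not moved, and the job is handed in (no verdict came back).

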